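# Set the egg-breakfast things on their marked pads

## Task

Get the corner ready for boiled eggs: set the green-capped spice jar, the grey-headed pepper grinder, the white egg timer and the red egg spoon each on the cork pad that carries its mark, upright and centred on the mark to within about a centimetre, the spoon lying flat along its long mark (either way round). Leave the small salt shaker standing where it is, and let go of everything.

Things in the scene. Friction and masses are not known exactly. Their poses are not given: they have to be found in the camera images.
- jar: Spice jar with a green screw cap: upright cylinder 46 mm across and 106 mm high (green cap from 85 to 106 mm, 45 mm across). Loose, about 0.11 kg. Origin at the centre of its underside, z up along its axis. Grip it across its width anywhere from 40 to 95 mm up.
- grinder: Pepper grinder with a round silver-grey head (its top pale with a small dark mark), a black collar and dark pepper in its glass foot: upright cylinder 54 mm across and 136 mm high (glass foot 54 mm across up to 74 mm, head 53 mm across from 83 to 135 mm). The head does not turn. Loose, about 0.19 kg. Origin at the centre of its underside, z up along its axis. Grip it round the head, about 100 mm up.
- timer: White round kitchen egg timer, 60 mm high: base 65 mm across up to 24 mm, dial 59 mm across from 25 to 60 mm (the dial does not turn). Loose, about 0.11 kg. Origin at the centre of its underside, z up. Grip it across the dial, about 42 mm up.
- egg_spoon: Red plastic egg spoon lying flat, 139 mm long: round hollow bowl 31 mm across and 9 mm high at its +x end, flat handle 10 mm wide and 4 mm thick (its upper face about 7 mm above the surface at the middle). Loose, about 0.02 kg. Origin under the middle of its length, x along its length, z up. Grip it across the handle at the middle, fingertips just above the surface it lies on. The steel and wooden cutlery at the back stays.
- pad_green: Fixed round cork pad, 88 mm across and 4 mm thick, lying flat on the worktop; origin at the centre of its underside, z up (top at +4 mm). Inlaid on it is a plain green disc, 45 mm across, edged in black: the mark of the green-capped spice jar.
- pad_steel: Fixed round cork pad, 88 mm across and 4 mm thick, lying flat on the worktop; origin at the centre of its underside, z up (top at +4 mm). Inlaid on it is a grey disc, 51 mm across, edged in black and with a black ring 32 mm across inside it: the mark of the grey-headed pepper grinder.
- pad_white: Fixed round cork pad, 88 mm across and 4 mm thick, lying flat on the worktop; origin at the centre of its underside, z up (top at +4 mm). Inlaid on it is a white disc, 64 mm across, edged in black and with twelve black minute ticks round the rim: the mark of the white egg timer.
- pad_spoon: Fixed long cork pad with round ends, 168 x 54 mm and 4 mm thick, lying flat on the worktop, with a red bar-shaped mark with round ends, 142 x 32 mm, edged in black, inlaid on it: the mark of the red egg spoon. Origin at the centre of its underside, x along its length, z up (top at +4 mm). The spoon may lie on it either way round.
- shaker: Bystander: small salt shaker with a rounded grey perforated top, 44 mm across and 90 mm high, standing upright among the other things. Loose. It has no pad and must be left where it stands. Origin at the centre of its underside, z up.
Mind the look-alikes: they are no part of the job. Several things have the shape of the grinder; the one meant has the colours described above.

How it is judged:
By the outcome, as a careful person would: the job done as asked, in the order asked, and still so for the second after the job is handed in, with the robot touching nothing.
It also fails if it takes over 93 s, if anything falls off the work surface, if the arm or the gripper's body presses on something with over 40 N, if the wrist force passes 120 N, or if a joint passes its speed limit or range.

## Robot

A 7-joint arm with a two-finger parallel gripper is mounted at the origin on a cart in front of the work surface, level with it; the furniture and walls round the work are solid. World frame = base frame: x ahead of the robot, y to its left, z up, the work surface at z = 0. Lengths are in m, angles in rad, forces in N, time in s.
With the tool pointing down it reaches from about 0.4 to 0.875 m from the base axis. Payload 19.3 kg.
Tool frame: the origin (TCP) lies between the finger pads; the fingertips stand 8 mm ahead of it and the grasp point (between the pads) lies 11 mm behind it (manip.finger_overhang is the distance from the TCP to the fingertips, in m); z points along the fingers, y is the direction in which the jaws open and shut (so a half turn about z gives the same grasp; the last joint's range is limited). The gripper opens to 85 mm and grips with 20 to 120 N. Pads are 22 mm wide; open, the fingers measure 114 mm over their backs; the gripper's body (76 mm by 85 mm) begins 54 mm behind the grasp point. The pads swing forward as they close: fully open they stand 13 mm farther back than shut.
Start: joints at [1.232, 0.521, -0.036, 1.599, 0.021, 1.021, -0.113], TCP at [0.166, -0.603, 0.239] pointing down, gripper open.
Joint ranges: [-2.91, 2.91], [-0.3, 2.13], [-1.5, 1.42], [0.17, 2.43], [-1.26, 4.41], [0.16, 1.93], [-2.52, 2.52]. Speed limits (rad/s): [1.89, 1.89, 2.39, 2.39, 3.01, 3.01, 3.01].

## Interface

Orientations are given as a rotation vector (axis times angle).
In Python, from workcell import manip gives the robot as it stands.
- The arm moves only by the tool play_rows, never from a script. Its argument "moves" is one flat list of numbers, 7 for each row, row after row: the shift along the world's x, y, z in mm, then the turn, a rotation vector about the world's x, y, z in degrees, then the closure, from 0 (fully open) to 1 (shut). In form: [tx, ty, tz, rx, ry, rz, hand, tx, ty, tz, rx, ry, rz, hand, ...]. A call has 1 to 20 rows; each row shifts and turns the commanded pose from where the row before left it; what a row does not reach is not made up. A row lasts 1/8 s, in which the tool goes at most 62.5 mm and 10.7 degrees, less where a joint would pass 70% of its speed; a pose out of reach is approached as far as the arm can. A call with a gripper value outside its range is refused whole. The fingers move at their own pace and stop on an object; "squeeze" is the grip in N (left out, the last holds). Time passes only in rows, so rows that do not move let the fingers close. It gives the time, the measured TCP pose, the force and the opening at its end, in the units of the state.
- manip.get_obs(): the state, without advancing time (a new reading comes with each control period).
- manip.camera(name): name is "scene" or "top"; returns a dict with "img" (420x560x3 uint8, red, green, blue), "depth" (420x560 float32, m along the optical axis (not along the pixel's ray), 0 where there is no reading), "camera_matrix" (3x3 intrinsics, pixels), "dist" ([k1, k2, p1, p2, k3] as OpenCV has them; the pictures are not rectified), "extrinsics" (4x4, takes a point from camera to world coordinates). Camera axes: x right, y up, looking along -z (the intrinsics and any distortion apply to the point x, -y, -z); pixel columns grow to the right and rows downward; lengths in m; the calibration is good to about 2 mm. A picture is of the moment at which its call begins.
- manip.job_done(): hands the job in, once; it reports no verdict.
The state is a dict: "time": time; "q": joint angles; "qvel": joint speeds; "joint_torque": joint torques, N m; "ee_pos": TCP position; "eef_rot": TCP orientation; "force": force on the tool from outside, world axes, zero at the start; "wrist_torque": the same for the moment, N m; "opening": opening from 0.0 (shut) to 1.0 (fully open).
Only numpy, scipy, OpenCV 4.12 (cv2) and the standard library are available. Lean on these libraries where they do the work, as an engineer would, in place of code of your own. Each camera call takes 0.05 s, during which the arm holds its last target. There are 200 camera calls.

## Working session

There is one attempt and no reset: what is moved stays moved. The work goes in short steps, Python scripts to look and compute and a tool call to move; the robot and the scene stay as the last step left them, time stands still between calls to the robot, and variables do not carry over. Pictures are saved under pics/ and viewed, on a budget of 14 in all, crops included, one or two more only if the job needs it, and the job is handed in when it is done.

Besides the shell and the picture viewer there is one more tool, called after "Emit:" as a command line: name --argument value ..., lists and objects as JSON in quotes. play_rows: Moves the arm, as the interface text tells. Its arguments: {"type":"object","properties":{"moves":{"type":"array"},"squeeze":{"type":"number"}},"required":["moves"]}

```bash
mkdir -p pics
cat > h.py <<'E'
import numpy as np, cv2
from workcell import manip
def snap(n):
    c=manip.camera(n); np.savez(f'pics/{n}.npz',**c); return c
def save(c,fn,box=None,s=1):
    im=c['img'][...,::-1]
    if box: im=im[box[1]:box[3],box[0]:box[2]]
    cv2.imwrite('pics/'+fn,cv2.resize(im,None,fx=s,fy=s,interpolation=cv2.INTER_CUBIC))
def cloud(c):
    h,w=c['depth'].shape
    u,v=np.meshgrid(np.arange(w),np.arange(h))
    p=cv2.undistortPoints(np.stack([u.ravel(),v.ravel()],1).astype(np.float64)[:,None],c['camera_matrix'],c['dist'])[:,0]
    d=c['depth'].ravel().astype(float)
    P=np.stack([p[:,0]*d,-p[:,1]*d,-d],1)
    E=c['extrinsics']; P=P@E[:3,:3].T+E[:3,3]
    P[d==0]=np.nan
    return P.reshape(h,w,3)
def ray(c,u,v,z):
    p=cv2.undistortPoints(np.array([[[u,v]]],float),c['camera_matrix'],c['dist'])[0,0]
    E=c['extrinsics']; d=E[:3,:3]@np.array([p[0],-p[1],-1]); o=E[:3,3]
    return o+d*(z-o[2])/d[2]
E
python3 - <<'E'
from h import *
for n in('top','scene'):
    c=snap(n); save(c,n+'0.png',s=1.4); print(n,c['extrinsics'].round(3).tolist())
o=manip.get_obs(); print({k:np.round(v,3) for k,v in o.items()}, manip.finger_overhang)
E
```

```text
top [[-0.025, 0.982, -0.187, 0.281], [-0.999, -0.031, -0.029, -0.201], [-0.034, 0.186, 0.982, 1.241], [0.0, 0.0, 0.0, 1.0]]
scene [[-0.833, 0.374, -0.408, 0.072], [-0.553, -0.566, 0.611, 0.48], [-0.002, 0.735, 0.678, 0.75], [0.0, 0.0, 0.0, 1.0]]
{'time': np.float64(0.1), 'q': array([ 1.232,  0.522, -0.036,  1.6  ,  0.021,  1.021, -0.113]), 'qvel': array([ 0.002, -0.001, -0.001, -0.001, -0.002,  0.001, -0.   ]), 'joint_torque': array([ 6.0000e-03, -9.2848e+01,  1.9850e+00, -3.7052e+01,  1.8000e-02,
        5.0000e-03, -0.0000e+00]), 'ee_pos': array([ 0.166, -0.602,  0.239]), 'eef_rot': array([-3.112, -0.421,  0.   ]), 'force': array([ 0.405,  0.002, -0.565]), 'wrist_torque': array([ 0.041, -0.017, -0.084]), 'opening': np.float64(1.0)} 0.008
```

View pics/top0.png

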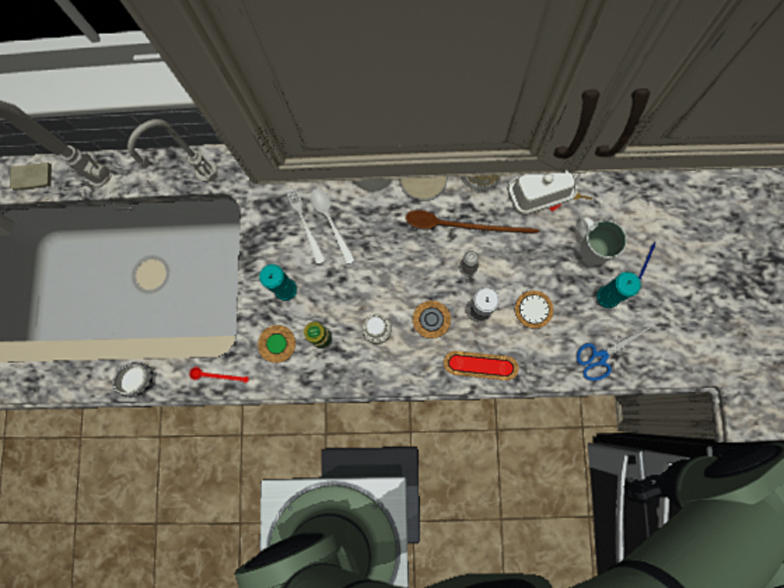

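View pics/scene0.png

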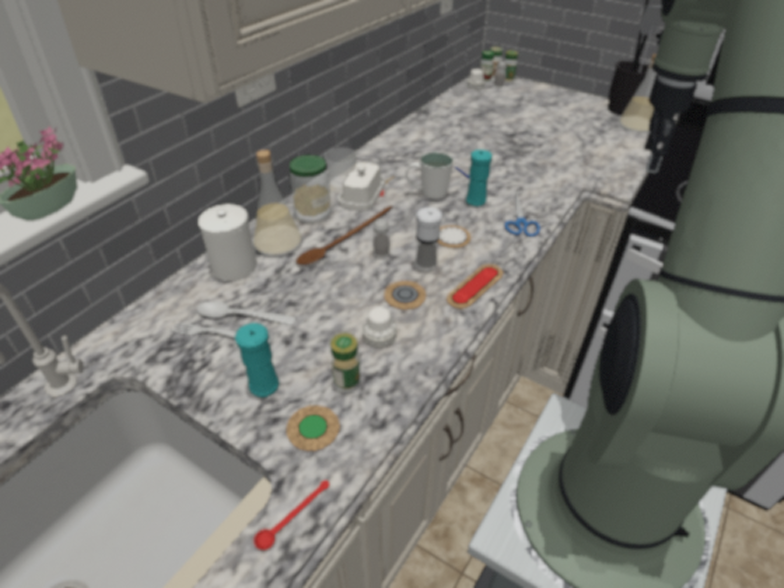

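The top picture (784x588) shows these candidates:
- **Jar:** green cap at (317,333).
- **Grinder:** silver head at (485,303). The teal grinders at (272,277) and (627,285) are look-alikes.
- **Timer:** white, at (376,327). The white dish at (132,378) and the butter dish at (543,190) are not it.
- **Spoon:** red, at (220,376).
- **Shaker:** (470,262).
- **Pads:** green (277,343), steel (431,319), white (534,309), spoon (481,366).

Next I measure all of these and make one close crop to check the choices.

```bash
cat > meas.py <<'E'
from h import *
def fitpts(P,m):
    q=P[m]; return q[~np.isnan(q).any(1)]
def disc(c,P,uv,zlo,zhi,r=0.06):
    """circle through the points in a height band near a seed pixel"""
    s=ray(c,uv[0]/1.4,uv[1]/1.4,(zlo+zhi)/2)
    m=(np.hypot(P[...,0]-s[0],P[...,1]-s[1])<r)&(P[...,2]>zlo)&(P[...,2]<zhi)
    q=fitpts(P,m)
    if len(q)<6: return 'few',len(q)
    (x,y),rad=cv2.minEnclosingCircle(q[:,:2].astype(np.float32)); 
    return np.round([x,y,rad,*np.median(q,0)],4),len(q)
E
python3 - <<'E'
from meas import *
c=dict(np.load('pics/top.npz')); P=cloud(c)
hsv=cv2.cvtColor(c['img'],cv2.COLOR_RGB2HSV)
for n,uv,a,b in [('jar',(316,330),.095,.115),('grinder',(486,298),.125,.145),('timer',(376,325),.052,.07),('shaker',(470,260),.075,.1),
  ('tealL',(272,274),.12,.15),('tealR',(628,283),.12,.15),('dish',(132,378),.01,.2),('mug',(600,240),.03,.2)]:
    print(n,disc(c,P,uv,a,b))
for n,uv in [('pg',(277,343)),('ps',(431,319)),('pw',(534,309)),('psp',(481,366)),('top',(400,390))]:
    print(n,ray(c,uv[0]/1.4,uv[1]/1.4,.004).round(4),P[int(uv[1]/1.4),int(uv[0]/1.4)].round(4))
red=((hsv[...,0]<6)|(hsv[...,0]>174))&(hsv[...,1]>190)&(hsv[...,2]>90)
n,l,st,ce=cv2.connectedComponentsWithStats(red.astype(np.uint8))
for i in range(1,n):
    if st[i,4]>25:
        v,u=np.nonzero(l==i); q=np.array([ray(c,a,b,.005)[:2] for a,b in zip(u,v)]).astype(np.float32)
        r=cv2.minAreaRect(q); print('red',ce[i]*1.4,st[i,4],np.round(r[0],4),np.round(r[1],4),r[2],cv2.boxPoints(r).round(3).tolist())
save(c,'crop1.png',(120,160,470,290),2.2)
E
```

```text
jar (array([0.458 , 0.0214, 0.0224, 0.4573, 0.0204, 0.105 ]), 184)
grinder (array([ 0.5098, -0.3392,  0.0271,  0.5093, -0.3382,  0.1341]), 270)
timer (array([ 0.4749, -0.1046,  0.0216,  0.4755, -0.1051,  0.0577]), 151)
shaker (array([ 0.6146, -0.3164,  0.0173,  0.6124, -0.316 ,  0.0846]), 94)
tealL (array([0.5752, 0.1058, 0.0267, 0.5736, 0.1049, 0.1336]), 245)
tealR (array([ 0.5353, -0.6322,  0.0278,  0.5335, -0.6297,  0.1332]), 285)
dish (array([0.373 , 0.4409, 0.0381, 0.3735, 0.4277, 0.0306]), 233)
mug (array([ 0.652 , -0.606 ,  0.0516,  0.6469, -0.6062,  0.067 ]), 444)
pg [0.4495 0.1242 0.004 ] [0.4494 0.1265 0.0056]
ps [ 0.4943 -0.2283  0.004 ] [ 0.4975 -0.2257  0.0022]
pw [ 0.5101 -0.4628  0.004 ] [ 0.513  -0.4621  0.0013]
psp [ 0.3845 -0.3361  0.004 ] [ 0.3858 -0.3344  0.0045]
top [ 0.3363 -0.154   0.004 ] [ 0.3381 -0.1518  0.0034]
red [480.51762115 364.84801762] 454 [ 0.3869 -0.3356] [0.1411 0.0324] 82.15192413330078 [[0.3610000014305115, -0.40299999713897705], [0.3930000066757202, -0.40799999237060547], [0.4129999876022339, -0.2680000066757202], [0.3799999952316284, -0.2639999985694885]]
red [212.74354839 374.96290323] 124 [0.3813 0.258 ] [0.1322 0.0227] 85.62540435791016 [[0.36500000953674316, 0.19300000369548798], [0.3880000114440918, 0.19099999964237213], [0.39800000190734863, 0.3230000138282776], [0.375, 0.32499998807907104]]
```

View pics/crop1.png

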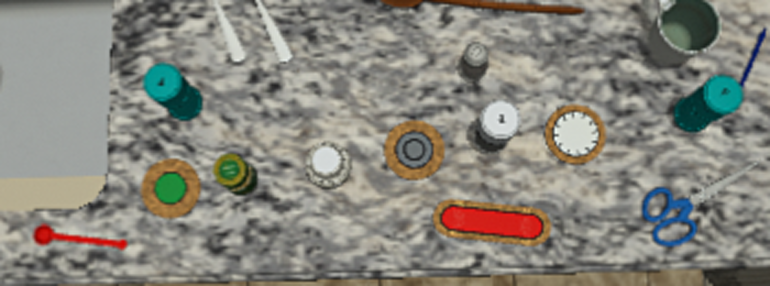

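```bash
cat >> meas.py <<'E'
def grid(c,z):
    h,w=c['depth'].shape; u,v=np.meshgrid(np.arange(w),np.arange(h))
    p=cv2.undistortPoints(np.stack([u.ravel(),v.ravel()],1).astype(np.float64)[:,None],c['camera_matrix'],c['dist'])[:,0]
    E=c['extrinsics']; d=np.c_[p[:,0],-p[:,1],-np.ones(len(p))]@E[:3,:3].T; o=E[:3,3]
    return (o+d*((z-o[2])/d[:,2])[:,None]).reshape(h,w,3)[...,:2]
def hullc(q):
    m=cv2.moments(cv2.convexHull(q.astype(np.float32)*1000)); 
    return np.array([m['m10'],m['m01']])/m['m00'],np.sqrt(m['m00']/np.pi)
def pads(c):
    G=grid(c,.004); hsv=cv2.cvtColor(c['img'],cv2.COLOR_RGB2HSV); H,S,V=[hsv[...,i].astype(int) for i in range(3)]
    cork=(H>8)&(H<20)&(S>110)&(V>90)
    for n,s in [('pg',(.4495,.1242)),('ps',(.4943,-.2283)),('pw',(.510,-.463)),('psp',(.387,-.336))]:
        d=np.hypot(*(G-np.array(s)).transpose(2,0,1)); q=G[cork&(d<(.1 if n=='psp' else .052))]
        print(n,len(q),*[np.round(x,1) for x in hullc(q)])
def tops(c,objs):
    P=cloud(c)
    for n,s,z in objs:
        G=grid(c,z); d=np.hypot(*(P[...,:2]-np.array(s)).transpose(2,0,1))
        q=G[(d<.05)&(abs(P[...,2]-z)<.006)]
        print(n,len(q),*[np.round(x,1) for x in hullc(q)])
def red(c,s,z,r=.1):
    G=grid(c,z); hsv=cv2.cvtColor(c['img'],cv2.COLOR_RGB2HSV)
    m=((hsv[...,0]<7)|(hsv[...,0]>173))&(hsv[...,1]>150)&(hsv[...,2]>70)&(np.hypot(*(G-np.array(s)).transpose(2,0,1))<r)
    q=G[m]*1000; rc=cv2.minAreaRect(q.astype(np.float32))
    vx,vy,x0,y0=cv2.fitLine(q.astype(np.float32),cv2.DIST_L2,0,.01,.01).ravel()
    t=(q-[x0,y0])@[vx,vy]; print('red',len(q),np.round(rc[0],1),np.round(rc[1],1),'ends',np.round([x0+vx*t.min(),y0+vy*t.min(),x0+vx*t.max(),y0+vy*t.max()],1))
E
python3 - <<'E'
from meas import *
for n in ('top','scene'):
    c=dict(np.load(f'pics/{n}.npz')); print(n); pads(c)
    tops(c,[('jar',(.458,.021),.106),('grinder',(.51,-.339),.135),('timer',(.475,-.105),.059),('shaker',(.614,-.316),.088)])
    red(c,(.387,-.336),.004); red(c,(.382,.258),.006)
E
```

```text
top
pg 374 [448.8 126.5] 42.1
ps 332 [ 494.9 -228.6] 42.0
pw 214 [ 510.4 -461.7] 42.1
psp 314 [ 369.6 -337.3] 63.0
jar 176 [457.8  20.8] 21.1
grinder 261 [ 509.3 -338.3] 25.6
timer 146 [ 474.6 -104.3] 20.2
shaker 74 [ 612.4 -316.1] 14.4
red 477 [ 387.  -335.9] [141.5  34.4] ends [ 377.5 -405.9  396.8 -265.8]
red 155 [382.5 256.1] [135.7  25.9] ends [368.6 189.1 387.8 324.1]
scene
pg 0 [nan nan] 0.0
ps 0 [nan nan] 0.0
pw 0 [nan nan] 0.0
psp 61 [ 391.  -334.7] 41.2
jar 265 [459.1  23.6] 23.5
grinder 163 [ 510.4 -329.7] 25.9
timer 176 [ 474.7 -100.6] 22.1
shaker 53 [ 611.  -309.3] 15.0
red 329 [ 391.3 -334.8] [140.   32.7] ends [ 381.9 -404.2  400.7 -265.4]
red 278 [377.1 260.7] [131.7  25.5] ends [370.5 194.5 391.1 324.9]meas.py:19: RuntimeWarning: invalid value encountered in divide
  return np.array([m['m10'],m['m01']])/m['m00'],np.sqrt(m['m00']/np.pi)
```

Emit:
play_rows --moves '[34,26,0,0,0,9.5,0,34,26,0,0,0,9.5,0,34,26,0,0,0,9.5,0,34,26,0,0,0,9.5,0,34,26,0,0,0,9.5,0,34,26,0,0,0,9.5,0,34,26,0,0,0,9.5,0,6,49,0,0,0,0,0,6,49,0,0,0,0,0,6,49,0,0,0,0,0,6,49,0,0,0,0,0,6,49,0,0,0,0,0,6,49,0,0,0,0,0,6,49,0,0,0,0,0,6,49,0,0,0,0,0,6,49,0,0,0,0,0,0,0,0,0,0,0,0,0,0,0,0,0,0,0]' --squeeze 30

```text
time: 2.35
ee_pos: [0.4578, 0.0201, 0.2391]
eef_rot: [-2.373, -2.059, 0.001]
force: [0.3, -0.1, 0.8]
opening: 1.002
```

Run:
```python
from h import *
c=snap('scene'); save(c,'s1.png',(150,100,420,400),1.9)
```

```text
(no output)
```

View pics/s1.png

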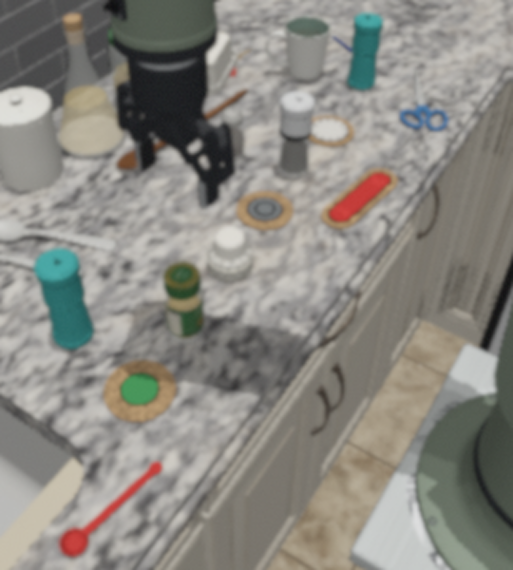

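The crop shows the open gripper with its jaws along x, fingertips at (140,150) and (210,190). It is above the jar at (183,300), and nothing is close beside the path down.

Emit:
play_rows --moves '[0,0,-40,0,0,0,0,0,0,-40,0,0,0,0,0,0,-40,0,0,0,0,0,0,-35,0,0,0,0,0,0,-20,0,0,0,0,0,0,0,0,0,0,0,0,0,0,0,0,0,1,0,0,0,0,0,0,1,0,0,0,0,0,0,1,0,0,0,0,0,0,1,0,0,0,0,0,0,1,0,0,0,0,0,0,1]'

```text
time: 3.9
ee_pos: [0.4587, 0.0203, 0.0653]
eef_rot: [2.372, 2.058, 0.002]
force: [0.5, -1.3, 10.2]
opening: 0.526
```

Emit:
play_rows --moves '[0,0,20,0,0,0,1,0,0,20,0,0,0,1,-2,21,0,0,0,0,1,-2,32,0,0,0,0,1,-3,32,0,0,0,0,1,-2,21,0,0,0,0,1,0,0,0,0,0,0,1,0,0,-20,0,0,0,1,0,0,-10,0,0,0,1,0,0,-5,0,0,0,1,0,0,0,0,0,0,1,0,0,0,0,0,0,1]'

```text
time: 5.4
ee_pos: [0.4491, 0.1263, 0.0695]
eef_rot: [2.373, 2.059, 0.0]
force: [1.1, 1.2, -1.2]
opening: 0.525
```

Run:
```python
from h import *
c=snap('scene'); save(c,'s2.png',(150,190,330,350),3)
o=manip.get_obs(); print(o['ee_pos'].round(4),o['force'].round(1))
```

```text
[0.4491 0.1264 0.0695] [ 0.1  0.3 -1.4]
```

View pics/s2.png

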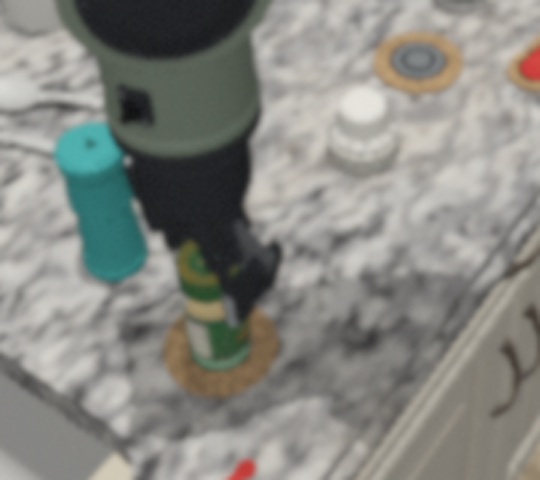

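The crop shows the held jar over the middle of the green pad, its foot at (220,350). It is hanging just clear, so I lower it 2 mm, release, and go on to above the grinder.

Emit:
play_rows --moves '[0,0,-1.5,0,0,0,1,0,0,0,0,0,0,1,0,0,0,0,0,0,0,0,0,0,0,0,0,0,0,0,0,0,0,0,0,0,0,0,0,0,0,0,0,0,0,0,0,0,0,0,0,30,0,0,0,0,0,0,45,0,0,0,0,0,0,45,0,0,0,0]'

```text
time: 6.7
ee_pos: [0.4486, 0.1264, 0.189]
eef_rot: [-2.372, -2.059, 0.001]
force: [0.9, -0.2, 0.3]
opening: 0.999
```

Emit:
play_rows --moves '[6,-46.5,0,0,0,0,0,6,-46.5,0,0,0,0,0,6,-46.5,0,0,0,0,0,6,-46.5,0,0,0,0,0,6,-46.5,0,0,0,0,0,6,-46.5,0,0,0,0,0,6,-46.5,0,0,0,0,0,6,-46.5,0,0,0,0,0,6,-46.5,0,0,0,0,0,6,-46.5,0,0,0,0,0,0,0,0,0,0,0,0,0,0,0,0,0,0,0]'

```text
time: 8.2
ee_pos: [0.5088, -0.338, 0.1875]
eef_rot: [-2.372, -2.059, -0.0]
force: [-0.4, -0.1, -0.7]
opening: 1.003
```

Run:
```python
from meas import *
c=snap('top'); tops(c,[('jar',(.449,.126),.110),('grinder',(.51,-.339),.135)])
c=snap('scene'); save(c,'s3.png',(150,80,420,330),2.2)
```

```text
jar 168 [447.9 126.5] 20.8
grinder 0 [nan nan] 0.0meas.py:19: RuntimeWarning: invalid value encountered in divide
  return np.array([m['m10'],m['m01']])/m['m00'],np.sqrt(m['m00']/np.pi)
```

View pics/s3.png

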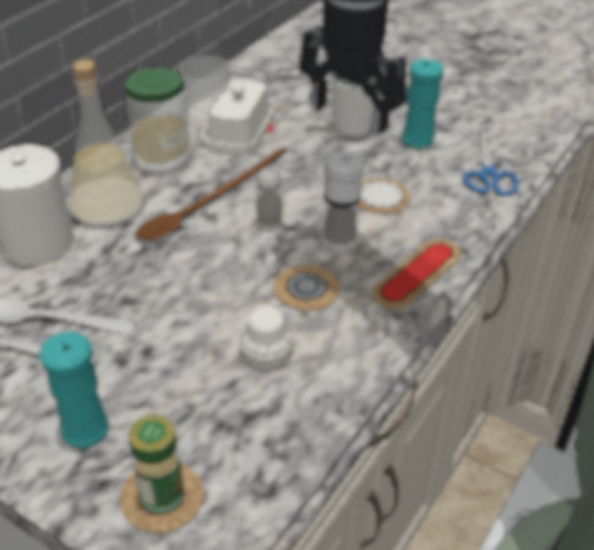

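The jar stands upright on its pad at (160,495), measured 1 mm off centre. The gripper straddles the line above the grinder at (343,195), so I descend and grip.

Emit:
play_rows --moves '[0,0,-35,0,0,0,0,0,0,-35,0,0,0,0,0,0,-20,0,0,0,0,0,0,-8,0,0,0,0,0,0,0,0,0,0,0,0,0,0,0,0,0,1,0,0,0,0,0,0,1,0,0,0,0,0,0,1,0,0,0,0,0,0,1,0,0,0,0,0,0,1,0,0,0,0,0,0,1]'

```text
time: 9.68
ee_pos: [0.5096, -0.3389, 0.0907]
eef_rot: [2.372, 2.058, 0.001]
force: [1.5, 0.0, 7.8]
opening: 0.61
```

Emit:
play_rows --moves '[0,0,15,0,0,0,1,0,0,20,0,0,0,1,-3,22,0,0,0,0,1,-4,33,0,0,0,0,1,-4,33,0,0,0,0,1,-3.5,22,0,0,0,0,1,0,0,0,0,0,0,1,0,0,-18,0,0,0,1,0,0,-8,0,0,0,1,0,0,-4.5,0,0,0,1,0,0,0,0,0,0,1,0,0,0,0,0,0,1]'

```text
time: 11.18
ee_pos: [0.4943, -0.2287, 0.0941]
eef_rot: [-2.373, -2.058, 0.0]
force: [-0.2, 0.4, -2.1]
opening: 0.609
```

Run:
```python
from h import *
c=snap('scene'); save(c,'s4.png',(230,110,370,260),3)
o=manip.get_obs(); print(o['ee_pos'].round(4),o['force'].round(1))
```

```text
[ 0.4943 -0.2287  0.0941] [-0.6  0.3 -2.1]
```

View pics/s4.png

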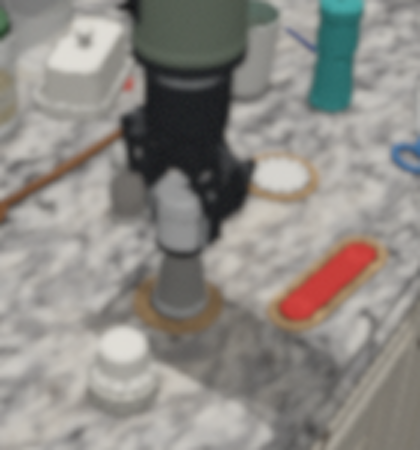

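The grinder hangs just above the steel pad, its foot at (180,305), looking central. The shaker at (128,190) is untouched. I lower it, release, and move above the timer.

Emit:
play_rows --moves '[0,0,-1.5,0,0,0,1,0,0,0,0,0,0,1,0,0,0,0,0,0,0,0,0,0,0,0,0,0,0,0,0,0,0,0,0,0,0,0,0,0,0,0,0,0,0,0,0,0,0,0,0,30,0,0,0,0,0,0,50,0,0,0,0,0,0,10,0,0,0,0,-5,31,0,0,0,0,0,-5,31,0,0,0,0,0,-5,31,0,0,0,0,0,-5,31,0,0,0,0,0,0,0,0,0,0,0,0,0,0,0,0,0,0,0]'

```text
time: 13.22
ee_pos: [0.4745, -0.1051, 0.1826]
eef_rot: [-2.373, -2.059, 0.001]
force: [-0.1, -0.0, -0.2]
opening: 0.999
```

Run:
```python
from meas import *
c=snap('top'); tops(c,[('grinder',(.495,-.229),.139)])
```

```text
grinder 252 [ 492.6 -228.2] 24.9
```

The grinder is on its pad, 2.3 mm off centre. Now I descend on the timer.

Emit:
play_rows --moves '[0,0,-45,0,0,0,0,0,0,-45,0,0,0,0,0,0,-35,0,0,0,0,0,0,-18,0,0,0,0,0,0,-7,0,0,0,0,0,0,0,0,0,0,0,0,0,0,0,0,0,1,0,0,0,0,0,0,1,0,0,0,0,0,0,1,0,0,0,0,0,0,1,0,0,0,0,0,0,1,0,0,0,0,0,0,1]'

```text
time: 14.78
ee_pos: [0.4749, -0.1048, 0.0337]
eef_rot: [2.372, 2.058, 0.001]
force: [-1.9, 0.1, 8.7]
opening: 0.689
```

Run:
```python
from h import *
c=snap('scene'); save(c,'s5.png',(200,150,350,270),3.5)
o=manip.get_obs(); print(o['ee_pos'].round(4),o['force'].round(1),o['wrist_torque'].round(2))
```

```text
[ 0.4749 -0.1048  0.0337] [-1.6 -0.4  8.5] [-0.02  0.23 -0.01]
```

View pics/s5.png

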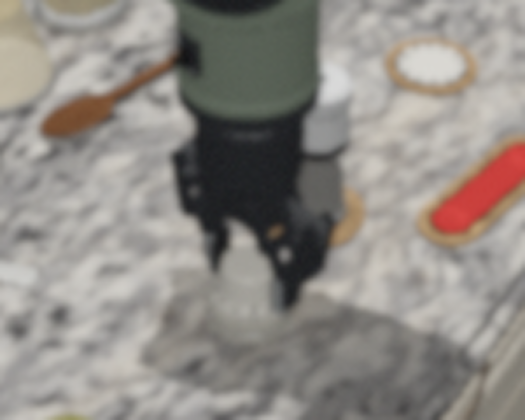

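The timer is gripped across its dial at (245,280). Opening 0.689 is about 58.6 mm, which matches the 59 mm dial. I carry it high, over the grinder.

Emit:
play_rows --moves '[0,0,25,0,0,0,1,0,0,45,0,0,0,1,0,0,50,0,0,0,1,0,0,45,0,0,0,1,2,-20,0,0,0,0,1,4,-44,0,0,0,0,1,5,-46,0,0,0,0,1,5,-46,0,0,0,0,1,5,-46,0,0,0,0,1,5,-46,0,0,0,0,1,4,-46,0,0,0,0,1,4,-43.5,0,0,0,0,1,2,-20,0,0,0,0,1,0,0,0,0,0,0,1]'

```text
time: 16.58
ee_pos: [0.5098, -0.4634, 0.1977]
eef_rot: [2.375, 2.056, -0.0]
force: [0.7, 0.2, -1.2]
opening: 0.682
```

Emit:
play_rows --moves '[0,0,-45,0,0,0,1,0,0,-45,0,0,0,1,0,0,-40,0,0,0,1,0,0,-20,0,0,0,1,0,0,-7,0,0,0,1,0,0,-3.5,0,0,0,1,0,0,0,0,0,0,1,0,0,0,0,0,0,1]'

```text
time: 17.58
ee_pos: [0.5108, -0.4624, 0.0383]
eef_rot: [2.372, 2.058, 0.0]
force: [-0.5, -0.6, -0.8]
opening: 0.68
```

Run:
```python
from h import *
c=snap('scene'); save(c,'s6.png',(260,110,400,240),3.5)
o=manip.get_obs(); print(o['ee_pos'].round(4),o['force'].round(1),o['wrist_torque'].round(2))
```

```text
[ 0.5107 -0.4624  0.0381] [-0.7  0.2 -0.9] [-0.04  0.03 -0.01]
```

View pics/s6.png

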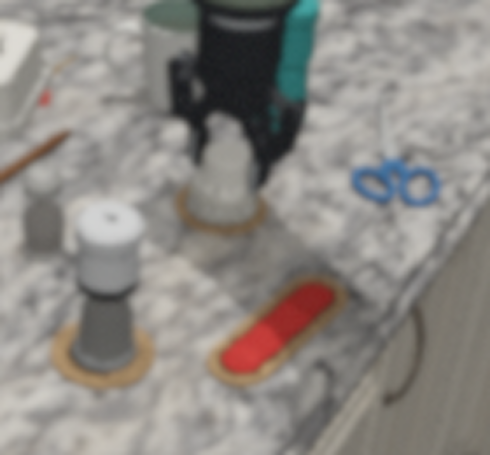

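The timer hangs just over the white pad at (222,205), centred. The grinder stands well on its pad at (105,345). I release and travel to the spoon.

Emit:
play_rows --moves '[0,0,-1.5,0,0,0,1,0,0,0,0,0,0,1,0,0,0,0,0,0,0,0,0,0,0,0,0,0,0,0,0,0,0,0,0,0,0,0,0,0,0,0,0,0,25,0,0,0,0,0,0,50,0,0,0,0,0,0,55,0,0,0,0,0,0,20,0,0,0,0]'

```text
time: 18.88
ee_pos: [0.5114, -0.4627, 0.1893]
eef_rot: [2.37, 2.056, 0.001]
force: [-0.3, -0.9, -0.0]
opening: 0.998
```

Emit:
play_rows --moves '[-7.8,42.3,0,0,0,0,0,-7.8,42.3,0,0,0,0,0,-7.8,42.3,0,0,0,0,0,-7.8,42.3,0,0,0,0,0,-7.8,42.3,0,0,0,0,0,-7.8,42.3,0,0,0,0,0,-7.8,42.3,0,0,0,0,0,-7.8,42.3,0,0,0,0,0,-7.8,42.3,0,0,0,0,0,-7.8,42.3,0,0,0,0,0,-7.8,42.3,0,0,0,0,0,-7.8,42.3,0,0,0,0,0,-7.8,42.3,0,0,0,0,0,-7.8,42.3,0,0,0,0,0,-7.8,42.3,0,0,0,0,0,-7.8,42.3,0,0,0,0,0,-7.8,42.3,0,0,0,0,0,0,0,0,0,0,0,0,0,0,0,0,0,0,0]'

```text
time: 21.25
ee_pos: [0.3777, 0.2565, 0.1854]
eef_rot: [2.373, 2.059, -0.001]
force: [0.3, -0.3, 0.2]
opening: 0.993
```

Run:
```python
from meas import *
c=snap('top'); tops(c,[('timer',(.510,-.462),.063),('grinder',(.495,-.229),.139),('jar',(.449,.126),.110),('shaker',(.614,-.316),.088)])
c=snap('scene'); red(c,(.38,.259),.006); save(c,'s7.png',(150,200,350,400),3)
```

```text
timer 147 [ 508.3 -460.8] 20.1
grinder 258 [ 492.2 -228.4] 25.1
jar 169 [447.9 125.7] 21.2
shaker 63 [ 611.6 -315.4] 13.8
red 277 [384.6 259.3] [131.9  24. ] ends [370.4 194.5 391.8 324.8]
```

View pics/s7.png

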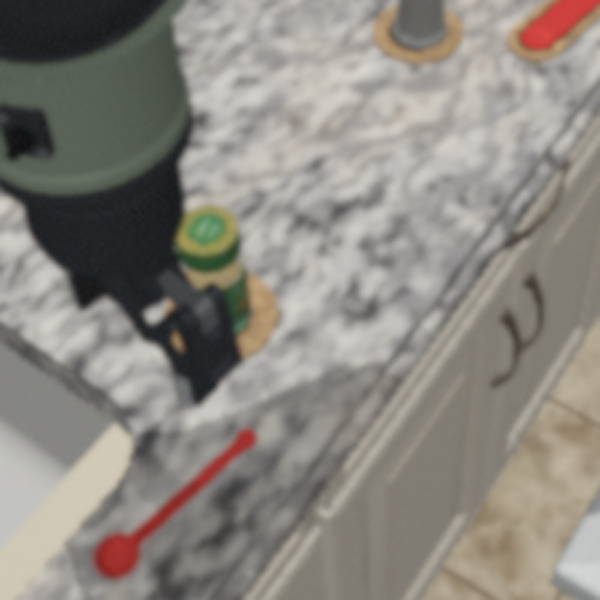

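Run:
```python
from meas import *
# earlier unobstructed scene picture (spoon area free)
P=cloud(dict(np.load('pics/scene.npz'))).reshape(-1,3)
for y in (.245,.27):
  for x in np.arange(.31,.5,.01):
    q=P[(abs(P[:,0]-x)<.005)&(abs(P[:,1]-y)<.012)]
    if len(q): print(y,round(x,3),len(q),np.percentile(q[:,2],[5,50,95]).round(3))
```

```text
0.245 0.31 2086 [0.48  0.547 0.593]
0.245 0.32 580 [-0.02   0.593  0.607]
0.245 0.33 764 [-0.003  0.43   0.611]
0.245 0.34 657 [0.002 0.422 0.612]
0.245 0.35 374 [0.001 0.596 0.612]
0.245 0.36 390 [-0.267  0.588  0.608]
0.245 0.37 206 [0.    0.589 0.603]
0.245 0.38 147 [0.002 0.579 0.596]
0.245 0.39 114 [0.    0.558 0.584]
0.245 0.4 176 [0.001 0.558 0.584]
0.245 0.41 356 [0.001 0.564 0.581]
0.245 0.42 222 [0.    0.556 0.577]
0.245 0.43 94 [0.    0.558 0.57 ]
0.245 0.44 24 [-0.001  0.     0.557]
0.245 0.45 21 [-0.042 -0.04   0.002]
0.245 0.46 47 [-0.043 -0.04  -0.038]
0.245 0.47 44 [-0.043 -0.041 -0.038]
0.245 0.48 24 [-0.042 -0.041 -0.039]
0.27 0.31 1016 [0.248 0.498 0.529]
0.27 0.32 1859 [0.206 0.54  0.589]
0.27 0.33 1447 [0.002 0.458 0.589]
0.27 0.34 1119 [0.003 0.376 0.586]
0.27 0.35 451 [0.    0.321 0.583]
0.27 0.36 342 [-0.231  0.276  0.584]
0.27 0.37 148 [-0.     0.285  0.582]
0.27 0.38 196 [0.    0.554 0.577]
0.27 0.39 153 [0.001 0.553 0.558]
0.27 0.4 170 [0.    0.55  0.556]
0.27 0.41 158 [0.    0.546 0.554]
0.27 0.42 281 [0.    0.546 0.559]
0.27 0.43 188 [0.198 0.541 0.555]
0.27 0.44 75 [0.527 0.542 0.552]
0.27 0.45 69 [-0.043 -0.039  0.534]
0.27 0.46 43 [-0.043 -0.041 -0.039]
0.27 0.47 52 [-0.044 -0.041 -0.039]
0.27 0.48 26 [-0.043 -0.041 -0.039]
```

The timer measures 2 mm off its mark. The crop shows the spoon clear, bowl at (117,555) and handle end at (248,437). The worktop around it is flat, with the sink edge beyond x=0.44. I descend with partly closed jaws.

Emit:
play_rows --moves '[0,0,-45,0,0,0,0.5,0,0,-45,0,0,0,0.5,0,0,-40,0,0,0,0.5,0,0,-25,0,0,0,0.5,0,0,-14,0,0,0,0.5,0,0,-4,0,0,0,0.5,0,0,0,0,0,0,0.5,0,0,0,0,0,0,0.5]'

```text
time: 22.35
ee_pos: [0.3783, 0.2572, 0.0135]
eef_rot: [2.373, 2.058, 0.002]
force: [-0.0, -0.3, -0.4]
opening: 0.502
```

Emit:
play_rows --moves '[0,0,-3.5,0,0,0,0.5,0,0,0,0,0,0,0.5,0,0,0,0,0,0,1,0,0,0,0,0,0,1,0,0,0,0,0,0,1,0,0,0,0,0,0,1,0,0,0,0,0,0,1,0,0,0,0,0,0,1]'

```text
time: 23.35
ee_pos: [0.3779, 0.2571, 0.0094]
eef_rot: [2.373, 2.059, 0.0]
force: [-0.4, -1.7, 6.0]
opening: 0.104
```

Run:
```python
from h import *
c=snap('scene'); save(c,'s8.png',(150,280,300,400),3.5)
```

```text
(no output)
```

View pics/s8.png

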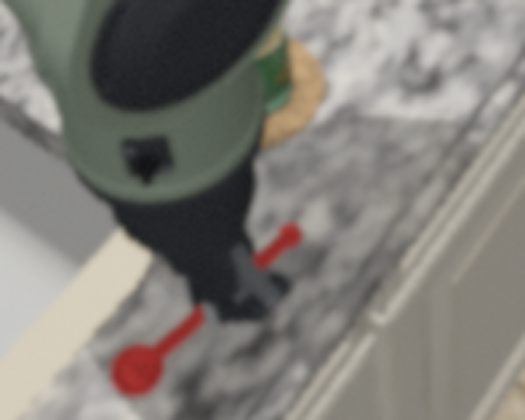

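The spoon is gripped at the middle of its handle, bowl at (137,370) and handle end at (290,235). I carry it high over the jar, bulging outward to stay in reach.

Emit:
play_rows --moves '[0,0,20,0,0,0,1,0,0,50,0,0,0,1,0,0,50,0,0,0,1,12,-42.4,0,0,0,0,1,12,-42.4,0,0,0,0,1,12,-42.4,0,0,0,0,1,12,-42.4,0,0,0,0,1,12,-42.4,0,0,0,0,1,0,-42.4,0,0,0,0,1,0,-42.4,0,0,0,0,1,0,-42.4,0,0,0,0,1,0,-42.4,0,0,0,0,1,-10,-42.4,0,0,0,0,1,-10,-42.4,0,0,0,0,1,-10,-42.4,0,0,0,0,1,-10,-42.4,0,0,0,0,1,-10,-41.4,0,0,0,0,1,0,0,0,0,0,0,1,0,0,0,0,0,0,1]'

```text
time: 25.78
ee_pos: [0.3879, -0.3349, 0.1291]
eef_rot: [-2.372, -2.059, -0.0]
force: [0.1, 0.3, -0.1]
opening: 0.101
```

Run:
```python
from h import *
c=snap('scene'); save(c,'s9.png',(220,110,400,260),3)
```

```text
(no output)
```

View pics/s9.png

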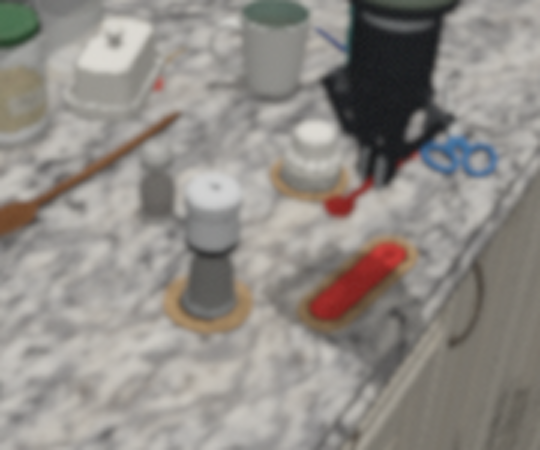

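The spoon is held level above its mark: bowl at (338,205), mark from (320,305) to (395,255), parallel. Now I lower it.

Emit:
play_rows --moves '[0,-0.5,-45,0,0,0,1,0,0,-40,0,0,0,1,0,0,-20,0,0,0,1,0,0,-8,0,0,0,1,0,0,-2,0,0,0,1,0,0,0,0,0,0,1,0,0,0,0,0,0,1]'

```text
time: 26.7
ee_pos: [0.3881, -0.3363, 0.015]
eef_rot: [2.372, 2.058, 0.0]
force: [-1.3, -0.7, 0.0]
opening: 0.1
```

Emit:
play_rows --moves '[0,0,-1.5,0,0,0,1,0,0,0,0,0,0,1,0,0,0,0,0,0,0.5,0,0,0,0,0,0,0.5,0,0,0,0,0,0,0.5,0,0,0,0,0,0,0.5,0,0,20,0,0,0,0.5,0,0,40,0,0,0,0,0,0,50,0,0,0,0,0,0,50,0,0,0,0]'

```text
time: 27.95
ee_pos: [0.3876, -0.3358, 0.1743]
eef_rot: [-2.372, -2.059, -0.0]
force: [0.1, -0.8, 0.1]
opening: 0.998
```

Emit:
play_rows --moves '[0,-40,20,0,0,0,0,-10,-45,0,0,0,0,0,-10,-45,0,0,0,0,0,-10,-45,0,0,0,0,0,-10,-45,0,0,0,0,0,-10,-45,0,0,0,0,0,0,0,0,0,0,0,0,0,0,0,0,0,0,0]'

```text
time: 28.95
ee_pos: [0.3381, -0.6004, 0.1924]
eef_rot: [-2.372, -2.059, -0.001]
force: [0.9, 0.7, 0.0]
opening: 1.001
```

Run:
```python
from meas import *
c=snap('top'); tops(c,[('timer',(.510,-.462),.063),('grinder',(.495,-.229),.139),('jar',(.449,.126),.110),('shaker',(.614,-.316),.088)])
pads(c)
save(c,'crop2.png',(120,160,470,290),2.2)
c=snap('scene'); save(c,'s10.png',(200,80,400,330),2.4)
```

```text
timer 153 [ 508.3 -461.1] 20.5
grinder 254 [ 492.2 -228. ] 25.1
jar 171 [447.8 126. ] 21.1
shaker 65 [ 613.6 -316.5] 13.1
pg 277 [447.5 123.8] 40.4
ps 220 [ 490.3 -227.7] 39.3
pw 184 [ 510.6 -461.6] 42.1
psp 318 [ 370.1 -337.5] 62.6
```

View pics/crop2.png

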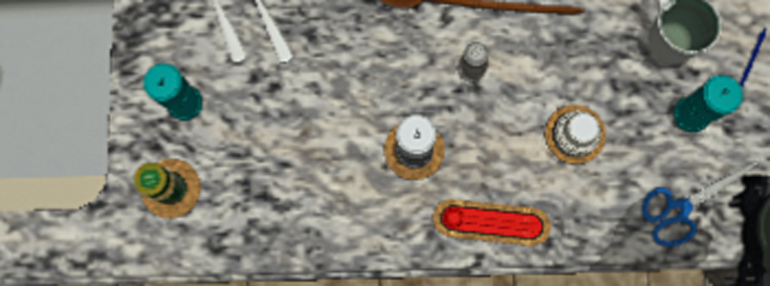

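View pics/s10.png

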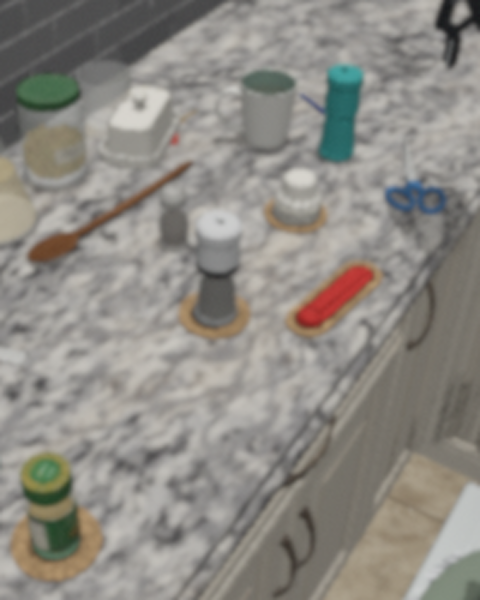

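All four stand or lie on their marks. In the top crop the jar is at (165,185), the grinder (415,140), the timer (577,132), and the spoon lies inside its red mark from (452,217) to (540,225). The shaker at (475,60) has not moved, and the arm is clear.

```bash
python3 -c "
from workcell import manip
print(manip.job_done(), manip.get_obs()['time'])"
```

```text
the job is handed in; nothing more can be done
the job is handed in; nothing more can be done
```

The jar, grinder, timer and spoon were each set on their own pads, in the order you listed them. All were released, and I handed the job in at about 29 s on the robot's clock.

Last checks, by the top camera against the pad centres measured at the start:

| Thing | Off centre |
|---|---|
| Jar | about 1 mm |
| Grinder | about 3 mm |
| Timer | about 2 mm |

- **Upright:** all three look upright in the scene camera.
- **Spoon:** it lies flat inside its mark, bowl towards +y. I judged this by eye in the final pictures and by the tool position, because red on red gave no separate measurement.
- **Shaker:** it measured within about 1.5 mm of where it started, which is camera noise.
- **Disagreements:** the two cameras differed by 1–9 mm in absolute position, so I used displacements from the top camera. At the end it put the green and steel pads about 3–5 mm from their first reading, because the jar and grinder partly cover them.

No grasp or placing had to be redone. I viewed 14 pictures.

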